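# Plug the mould inserts and stand them in the storage lane

## Task

Get every fallen aluminium mould insert ready for storage: push both of its black port plugs fully home by pressing that side of the block squarely against the steel bracket, turning the block between the two sides (do not push plugs in with the gripper). Then stand it upright, plugs at the bottom, on the floor of the green lane among the inserts already there, square across the lane with its plugged sides facing the two rails. The inserts already in the lane must finish upright in the lane too, and the other things on the bench stay where they are.

Things in the scene. Friction and masses are not known exactly. Their poses are not given: they have to be found in the camera images.
- insert1: aluminium mould insert (may be absent): a block 50 (x) x 36 (y) x 80 mm (z), 0.3-0.5 kg, lying on a 50 x 80 face at the robot's left. Origin: centre of its 50 x 36 foot; z runs to the head. Foot: the end near the black plugs. Upright: z up. +y, -y: 50 x 80 faces with a dark round mark; +x, -x: 36 x 80 faces, each with a plug centred 18 mm above the foot.
- insert1_push_a (a joint): how far the plug in the +x face of insert1 is pushed in, m: 0 = stands 8 mm proud, 0.0075 = home (its stop, 0.5 mm proud). It resists with about 5 N of friction and stays where it is pushed.
- insert1_plug_a: that black plastic plug, 14 mm across; origin on its axis, at the insert's +x face when it is fully proud; it moves into the block with the plug. Axes as the insert's.
- insert1_push_b (a joint): how far the plug in the -x face of insert1 is pushed in, m: 0 = stands 8 mm proud, 0.0075 = home (its stop, 0.5 mm proud). It resists with about 5 N of friction and stays where it is pushed.
- insert1_plug_b: that black plastic plug, 14 mm across; origin on its axis, at the insert's -x face when it is fully proud; it moves into the block with the plug. Axes as the insert's.
- insert2: aluminium mould insert (may be absent): a block 50 (x) x 36 (y) x 80 mm (z), 0.3-0.5 kg, lying on a 50 x 80 face at the robot's left. Origin: centre of its 50 x 36 foot; z runs to the head. Foot: the end near the black plugs. Upright: z up. +y, -y: 50 x 80 faces with a dark round mark; +x, -x: 36 x 80 faces, each with a plug centred 18 mm above the foot.
- insert2_push_a (a joint): how far the plug in the +x face of insert2 is pushed in, m: 0 = stands 8 mm proud, 0.0075 = home (its stop, 0.5 mm proud). It resists with about 5 N of friction and stays where it is pushed.
- insert2_plug_a: that black plastic plug, 14 mm across; origin on its axis, at the insert's +x face when it is fully proud; it moves into the block with the plug. Axes as the insert's.
- insert2_push_b (a joint): how far the plug in the -x face of insert2 is pushed in, m: 0 = stands 8 mm proud, 0.0075 = home (its stop, 0.5 mm proud). It resists with about 5 N of friction and stays where it is pushed.
- insert2_plug_b: that black plastic plug, 14 mm across; origin on its axis, at the insert's -x face when it is fully proud; it moves into the block with the plug. Axes as the insert's.
- insert3: aluminium mould insert (may be absent): a block 50 (x) x 36 (y) x 80 mm (z), 0.3-0.5 kg, lying on a 50 x 80 face at the robot's left. Origin: centre of its 50 x 36 foot; z runs to the head. Foot: the end near the black plugs. Upright: z up. +y, -y: 50 x 80 faces with a dark round mark; +x, -x: 36 x 80 faces, each with a plug centred 18 mm above the foot.
- insert3_push_a (a joint): how far the plug in the +x face of insert3 is pushed in, m: 0 = stands 8 mm proud, 0.0075 = home (its stop, 0.5 mm proud). It resists with about 5 N of friction and stays where it is pushed.
- insert3_plug_a: that black plastic plug, 14 mm across; origin on its axis, at the insert's +x face when it is fully proud; it moves into the block with the plug. Axes as the insert's.
- insert3_push_b (a joint): how far the plug in the -x face of insert3 is pushed in, m: 0 = stands 8 mm proud, 0.0075 = home (its stop, 0.5 mm proud). It resists with about 5 N of friction and stays where it is pushed.
- insert3_plug_b: that black plastic plug, 14 mm across; origin on its axis, at the insert's -x face when it is fully proud; it moves into the block with the plug. Axes as the insert's.
- bracket: fixed press stop: a rigid upright steel angle bracket, flat front 90 mm wide (y) and 36 mm tall facing the robot; base reaching 100 mm back. Origin: foot of the front face, mid width, on the table; -x points out of the front face (towards the robot), +x into it. Clear table in front.
- lane_floor (a point): fixed green storage lane at the robot's right: open channel along y, 300 mm long inside (y -0.15 to 0.15) and 64 mm wide inside (x -0.032 to 0.032); side rails 8 mm thick, tops 28 mm above the floor; end plates 40 mm above it. This point: the middle of its floor, 5 mm above the table; x across the lane, pointing away from the robot.
- neighbour1: a steel insert already standing in the lane, 54 (x, across the lane) x 36 (y, along it) x 90 mm tall, 0.95 kg, loose; origin under its centre
- neighbour2: a steel insert already standing in the lane, 54 (x, across the lane) x 36 (y, along it) x 90 mm tall, 0.95 kg, loose; origin under its centre
- oil_bottle: bystander: a clear plastic oil bottle with a red cap, 52 mm across, 150 mm tall, standing at the near right; origin under its centre
- bore_plate: bystander: a dark steel plate 90 x 90 x 30 mm with a 45 mm bore, lying at the far left of the bracket; origin under its centre
- wrench: bystander: a wrench lying beyond the lane, about 180 mm long; origin under it
There are look-alikes about, which are no part of the job. Leave any blue or red look-alike of the insert1 alone.

How it is judged (in metres and radians):
At the end, for the whole second after the job is handed in: Each insert present: both plugs in at least 6 of 7.5 mm; at rest, upright (5 deg, z up) on the lane floor (4 mm), within 12 mm of its middle line and 150 mm of its centre, x axis within 17 deg of across. Both neighbours upright (5 deg) on the floor, within 12 mm of the middle line (angle between each of insert1, insert2, insert3, neighbour1, neighbour2's own z axis and vertical below 0.09 rad and z of insert1 in the frame of lane_floor between -0.004 and 0.004 m and x of insert1 in the frame of lane_floor between -0.012 and 0.012 m and y of insert1 in the frame of lane_floor between -0.15 and 0.15 m and angle between the x axis of each of insert1, insert2, insert3 and the x axis of lane_floor, either way round below 0.3 rad and linear speed of each of insert1, insert2, insert3 below 0.02 m/s and value of joint each of insert1_push_a, insert1_push_b, insert2_push_a, insert2_push_b, insert3_push_a, insert3_push_b above 0.006 m and z of insert2 in the frame of lane_floor between -0.004 and 0.004 m and x of insert2 in the frame of lane_floor between -0.012 and 0.012 m and y of insert2 in the frame of lane_floor between -0.15 and 0.15 m and z of insert3 in the frame of lane_floor between -0.004 and 0.004 m and x of insert3 in the frame of lane_floor between -0.012 and 0.012 m and y of insert3 in the frame of lane_floor between -0.15 and 0.15 m and z of each of neighbour1, neighbour2 in the frame of lane_floor below 0.004 m and x of neighbour1 in the frame of lane_floor between -0.012 and 0.012 m and x of neighbour2 in the frame of lane_floor between -0.012 and 0.012 m); the robot touches nothing.
It fails at once if a plug is pushed in by the gripper's fingers instead of against the bracket ((contact force between the fingers and insert1_plug_a above 2 N and velocity of joint insert1_push_a above 0.002 m/s) or (contact force between the fingers and insert1_plug_b above 2 N and velocity of joint insert1_push_b above 0.002 m/s) or (contact force between the fingers and insert2_plug_a above 2 N and velocity of joint insert2_push_a above 0.002 m/s) or (contact force between the fingers and insert2_plug_b above 2 N and velocity of joint insert2_push_b above 0.002 m/s) or (contact force between the fingers and insert3_plug_a above 2 N and velocity of joint insert3_push_a above 0.002 m/s) or (contact force between the fingers and insert3_plug_b above 2 N and velocity of joint insert3_push_b above 0.002 m/s)).
It fails at once if a bystander (bottle, plate, wrench) is shoved over 50 mm out of place (distance of any of oil_bottle, bore_plate, wrench from where it was at the start of the episode above 0.05 m).
Of insert1, insert2, insert3 only 2 to 3 are there at a start; the rules pass over those that are not, and their reading is None.
At some moment in a run one of insert1, insert2, insert3 may be knocked a few centimetres aside while the robot is not near it.
Once in a run the grip may slacken for a moment while it holds something.
It also fails if it takes over 210 s, if anything falls off the work surface, if the arm or the gripper's body presses on something with over 40 N, if the wrist force passes 120 N, or if a joint passes its speed limit or range.

## Robot

A 6-joint arm with a two-finger parallel gripper is mounted at the origin on the work surface. World frame = base frame: x ahead of the robot, y to its left, z up, the work surface at z = 0. Lengths are in mm, angles in rad, forces in N, time in s.
With the tool pointing down it reaches from about 400 to 825 mm from the base axis. Payload 7 kg.
Tool frame: the origin (TCP) lies at the very end of the fingers, on their centre line; the grasp point (between the pads) lies 19 mm behind it; z points along the fingers, y is the line along which they close (so a half turn about z gives the same grasp; the last joint's range is limited). The gripper opens to 88 mm and grips with 3 to 60 N. Pads are 19 mm wide; open, the fingers measure 130 mm over their backs; the gripper's body (78 mm by 193 mm) begins 47 mm behind the grasp point.
Start: joints at [1.432, 0.359, 0.012, 0, -1.224, -0.288], TCP at [279.428, 614.422, 205.161] pointing down, gripper open.
Joint ranges: [-3.07, 3.07], [-1.43, 2.12], [-1.02, 1.25], [-3.03, 1.67], [-3.05, -0], [-3.03, 3.03]. Speed limits (rad/s): [2.39, 2.39, 3.01, 3.14, 3.14, 3.14].

## Interface

Orientations are given as a unit quaternion [x, y, z, w].
In Python, from plant import bot gives the robot as it stands. Calls block until the motion is done:
- bot.move_ptp(position, orientation): joint-space move of the TCP to a pose.
- bot.line_to(position, velocity=150, ori=None): straight line of the TCP; ori=None keeps the orientation; velocity is the mean speed in mm/s.
- bot.move_joints(angles): joint-space move.
- bot.move_gripper(opening, force=None): finger opening in mm; force is the grip in N (None keeps the last); returns when the fingers have stopped.
- bot.pause(seconds).
- bot.solve_ik(position, orientation): joint angles nearest the present ones, or None.
- bot.read_state(): the state.
- bot.camera(name): name is "side" or "top"; returns the picture (400x640x3 uint8, red, green, blue); there is no depth.
- bot.get_calibration(name): a dict with "fx", "fy", "cx", "cy" (pixels), "distortion" ([k1, k2, p1, p2, k3] as OpenCV has them; the pictures are not rectified), "view" (4x4, takes a point from world to camera coordinates). Camera axes: x right, y up, looking along -z (the intrinsics and any distortion apply to the point x, -y, -z); pixel columns grow to the right and rows downward; lengths in mm; the calibration is good to about 2 mm. A picture is of the moment at which its call begins. get_calibration takes no time and is no camera call.
A pose or a line that the arm cannot do raises bot.Unreachable and nothing moves.
- bot.close_job(): hands the job in; it is judged then, once.
The state is a dict: "t": time; "joint_pos": joint angles; "qvel": joint speeds; "tau": joint torques, N m; "tcp_pos": TCP position; "eef_rot": TCP orientation; "contact_force": force on the tool from outside, world axes, zero at the start; "moment": the same for the moment, N m; "width": finger opening in mm; "finger_force": force on a finger pad.
Only numpy, scipy, OpenCV 4.12 (cv2) and the standard library are available. Lean on these libraries where they do the work, as an engineer would, in place of code of your own. Each camera call takes 0.05 s, during which the arm holds its last target. There are 200 camera calls.

## Working session

There is one attempt and no reset: what is moved stays moved. The work goes in short steps, each a Python script; the robot and the scene stay as the last script left them, time stands still between calls to the robot, and variables do not carry over. Pictures are saved under pics/ and viewed, at most 14 in all, crops included, and the job is handed in when it is done.

```bash
ls; mkdir -p pics; python3 - <<'E'
from plant import bot
import cv2,numpy as np
s=bot.read_state();print(s)
for n in("top","side"):
    cv2.imwrite(f"pics/{n}0.png",bot.camera(n)[:,:,::-1]);c=bot.get_calibration(n);print(n,c)
E
```

```text
pics
{'t': 0.0, 'joint_pos': array([ 1.43206092e+00,  3.59393698e-01,  1.10437521e-02, -3.32414883e-04,
       -1.22409033e+00, -2.88100460e-01]), 'qvel': array([ 8.06775230e-05,  1.15198113e-03, -3.61541268e-04, -7.46739297e-04,
        7.32876900e-04,  3.80878718e-04]), 'tau': array([ 9.32959629e-04, -5.82719707e+01,  2.93070710e+01,  6.99750736e+00,
        6.99098004e-03, -1.50454903e-04]), 'tcp_pos': array([279.26099734, 613.94300124, 204.21492929]), 'eef_rot': array([ 9.77300369e-01, -2.11856765e-01, -9.45054537e-05,  8.31343262e-04]), 'contact_force': array([ 0.98423882, -0.28777697,  0.38491128]), 'moment': array([-0.03507201,  0.00474635, -0.01532031]), 'finger_force': 0.0, 'width': 87.79748495624122}
top {'fx': 391.36571687437566, 'fy': 391.36571687437566, 'cx': 322.575315205831, 'cy': 202.04479226609885, 'distortion': array([-0.09589508,  0.        ,  0.        ,  0.        ,  0.        ]), 'view': array([[ 2.30034007e-02, -9.99733578e-01, -1.90171054e-03,
         1.56285225e+01],
       [ 9.96475555e-01,  2.27748639e-02,  8.07327269e-02,
        -5.42886556e+02],
       [-8.06679067e-02, -3.75213532e-03,  9.96733972e-01,
        -1.45974919e+03],
       [ 0.00000000e+00,  0.00000000e+00,  0.00000000e+00,
         1.00000000e+00]])}
side {'fx': 406.0177280011692, 'fy': 406.0177280011692, 'cx': 320.69824024679, 'cy': 191.39216576003665, 'distortion': array([0.00188347, 0.        , 0.        , 0.        , 0.        ]), 'view': array([[ 6.95787483e-01, -7.18231913e-01, -4.76418052e-03,
        -3.69315665e+02],
       [ 3.86464074e-01,  3.68779742e-01,  8.45367980e-01,
        -2.68025942e+02],
       [-6.05413328e-01, -5.90037644e-01,  5.34163159e-01,
        -8.71914943e+02],
       [ 0.00000000e+00,  0.00000000e+00,  0.00000000e+00,
         1.00000000e+00]])}
```

View pics/top0.png

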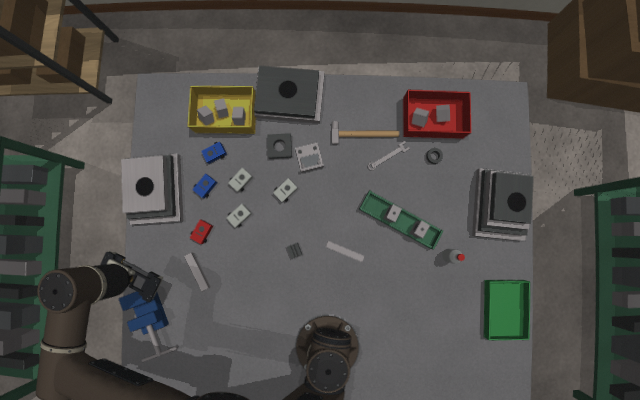

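View pics/side0.png

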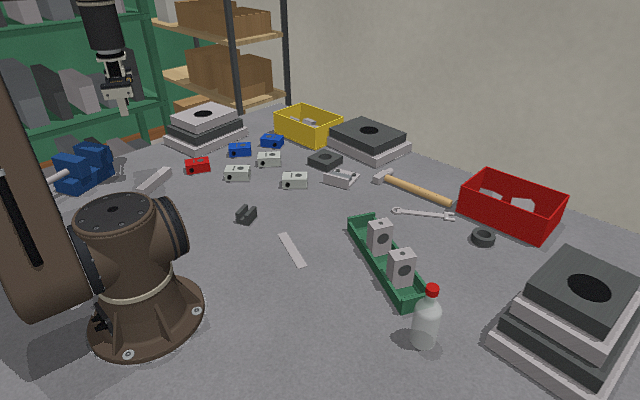

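Three grey inserts lie at top px (240,180), (285,190) and (238,216), with the bracket at (308,156). The lane runs diagonally from (367,198) to (436,240), with neighbours at (394,213) and (422,229). Next I'll zoom in.

```bash
cat > h.py <<'E'
from plant import bot
import cv2,numpy as np
def cal(n):
    c=bot.get_calibration(n);K=np.array([[c["fx"],0,c["cx"]],[0,c["fy"],c["cy"]],[0,0,1.]]);V=c["view"]
    F=np.diag([1,-1,-1.]);return K,c["distortion"],F@V[:3,:3],F@V[:3,3]
def ray(n,px,z):
    "pixels (N,2) -> world points on plane z"
    K,D,R,t=cal(n);p=cv2.undistortPoints(np.float64(px).reshape(-1,1,2),K,D)[:,0]
    d=np.c_[p,np.ones(len(p))]@R;o=-R.T@t
    return o+d*((z-o[2])/d[:,2])[:,None]
def proj(n,P):
    K,D,R,t=cal(n);return cv2.projectPoints(np.float64(P).reshape(-1,1,3),cv2.Rodrigues(R)[0],t,K,D)[0][:,0]
def shot(n,name=None):
    im=bot.camera(n)[:,:,::-1].copy()
    if name:cv2.imwrite(f"pics/{name}.png",im)
    return im
E
python3 - <<'E'
import cv2,numpy as np
im=cv2.imread("pics/top0.png")
cv2.imwrite("pics/a.png",cv2.resize(im[125:245,190:340],None,fx=5,fy=5,interpolation=2))
cv2.imwrite("pics/b.png",np.vstack([cv2.resize(im[185:255,350:475],None,fx=5,fy=5)[:300],cv2.resize(cv2.imread("pics/side0.png")[140:200,215:370],(625,242),interpolation=2)]))
from h import *
P=ray("top",[[308,156],[240,180],[285,190],[238,216],[394,213],[422,229],[367,198],[436,240]],20);print(P.round())
E
```

```text
[[ 718.   88.   20.]
 [ 620.  346.   20.]
 [ 585.  172.   20.]
 [ 482.  348.   20.]
 [ 507. -244.   20.]
 [ 449. -351.   20.]
 [ 562. -140.   20.]
 [ 408. -405.   20.]]
```

View pics/a.png

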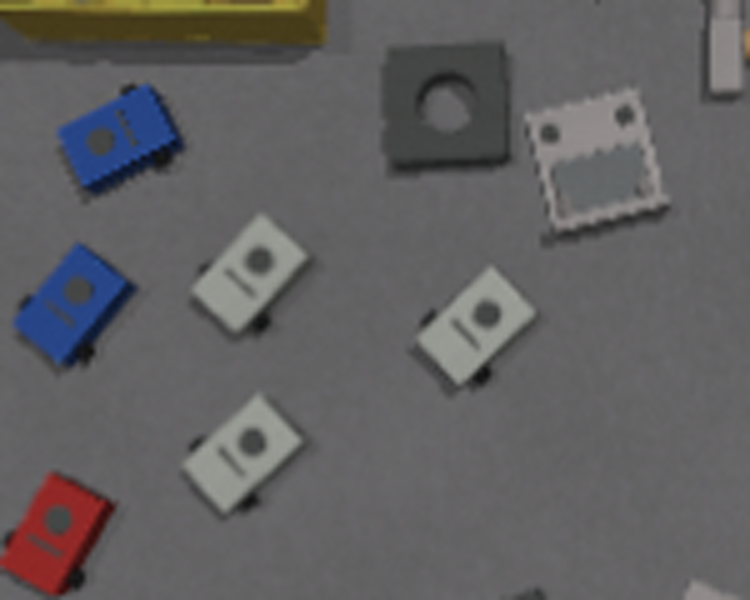

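View pics/b.png

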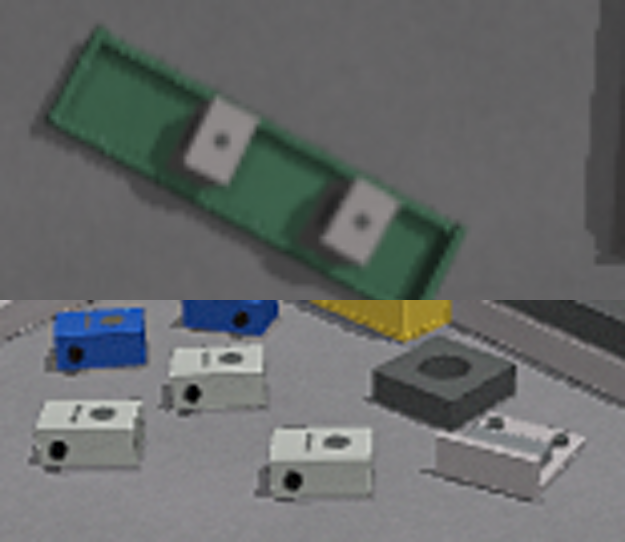

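Both crops are clear. All three inserts have their plugs at the lower-left end and their heads pointing up-right. The bracket front edge runs from about (301,172) to (324,166). Now the measurements.

```bash
cat >> h.py <<'E'
def ang(v):return np.arctan2(v[1],v[0])
def rects(mask,z,amin=60,kern=3):
    m=cv2.morphologyEx(mask.astype(np.uint8),cv2.MORPH_CLOSE,np.ones((kern,kern)));out=[]
    for c in cv2.findContours(m,cv2.RETR_EXTERNAL,cv2.CHAIN_APPROX_NONE)[0]:
        if cv2.contourArea(c)<amin:continue
        h=cv2.convexHull(np.float32(ray("top",c[:,0],z)[:,:2]))
        out.append((cv2.minAreaRect(h),c[:,0].mean(0)))
    return out
def inserts(im,z=36):
    "lying inserts: [(x,y,head angle)]"
    b,g,r=[im[...,i].astype(int) for i in range(3)]
    m=(g>140)&(g>=r)&(abs(r-b)<35);m[:,:200]=0;m[:,345:]=0;m[:130]=0;m[265:]=0
    res=[]
    for (c,s,a),px in rects(m,z):
        box=cv2.boxPoints((c,s,a));e=[box[1]-box[0],box[2]-box[1]];L=max(e,key=np.linalg.norm)
        u=L/np.linalg.norm(L)
        # dark plugs lie beyond the long sides near the foot: compare darkness at both ends
        n=np.array([-u[1],u[0]]);dk=[]
        for sg in(1,-1):
            P=[np.r_[np.array(c)-sg*u*22+k*n*29.5,18] for k in(1,-1)]
            q=proj("top",P).round().astype(int);dk.append(min(im[y-1:y+2,x-1:x+2].sum(2).min() for x,y in q))
        if dk[1]<dk[0]:u=-u
        res.append((c[0],c[1],ang(u),max(s),min(s),dk))
    return res
E
python3 - <<'E'
from h import *
im=cv2.imread("pics/top0.png");np.set_printoptions(precision=1,suppress=True)
for r in inserts(im):print(np.array(r[:3]+r[3:5]),r[5])
b,g,r=[im[...,i].astype(int) for i in range(3)]
print("nb");m=(r>105)&(r>=g)&(r>b-3)&(r<235);mm=np.zeros_like(m);mm[195:245,380:437]=1
for (c,s,a),px in rects(m&mm,95):print(np.array(c),np.array(s),a,px)
mm[:]=0;mm[138:176,294:328]=1
print("br")
for (c,s,a),px in rects(m&mm,36,40):print(np.array(c),np.array(s),a,px,cv2.boxPoints((c,s,a)))
for p in [(155,303),(165,310),(169,312),(170,313),(171,313),(220,394),(180,240),(210,394)]:print(p,im[p])
print("lane");m=(g>r+20)&(g>b+8);mm[:]=0;mm[185:255,350:450]=1
for (c,s,a),px in rects(m&mm,33,100,15):print(np.array(c),np.array(s),a,px,cv2.boxPoints((c,s,a)))
E
```

```text
[485.1 344.8  -0.8  74.3  43.1] [np.uint64(71), np.uint64(191)]
[584.5 171.5  -0.8  74.6  45.7] [np.uint64(60), np.uint64(197)]
[621.6 346.5  -0.8  74.9  43.8] [np.uint64(66), np.uint64(187)]
nb
[ 447.  -331.4] [34.  50.5] 63.542964935302734 [421.6 228.9]
[ 503.2 -229.6] [33.9 52.2] 64.05958557128906 [393.7 212.8]
br
[715.3  83.7] [95.3 89.9] 15.517513275146484 [308.9 156. ] [[657.4 114.2]
 [681.4  27.6]
 [773.3  53.1]
 [749.2 139.7]]
(155, 303) [139 139 144]
(165, 310) [103 102 100]
(169, 312) [55 54 55]
(170, 313) [74 73 74]
(171, 313) [95 94 94]
(220, 394) [141 140 145]
(180, 240) [140 147 144]
(210, 394) [136 136 141]
lane
[ 481.7 -268.8] [317.8  80.9] 62.443904876708984 [401.  219.5] [[ 372.3 -390.9]
 [ 444.1 -428.4]
 [ 591.1 -146.6]
 [ 519.4 -109.1]]
```

```bash
cat >> h.py <<'E'
from scipy.spatial.transform import Rotation as Ro
LC=np.array([481.7,-268.8]);LA=np.deg2rad(-27.55)     # lane middle, heading of its x
BC=np.array([669.,71.]);BA=np.deg2rad(15.5)           # bracket front mid, heading of its x
AL=np.deg2rad(40)
def hv(a,z=0):return np.array([np.cos(a),np.sin(a),z])
def quat(d,y):return Ro.from_matrix(np.c_[np.cross(y,d),y,d]).as_quat()
def down(psi):return quat(np.array([0,0,-1.]),hv(psi))
def lying(x,y,h,zg=55,zw=25,k=1,up=0,al=AL):
    "pose gripping a lying insert: zg along it from foot, zw grip height; k = sign of the closing axis"
    u=hv(h);d=-np.sin(al)*u-np.cos(al)*hv(0,1)*[0,0,1]
    gp=np.array([x,y,0])+u*(zg-40)+[0,0,zw+up]
    return gp+19*d,quat(d,k*hv(h+np.pi/2)),d
def standing(x,y,w,zg=55,zw=25,k=1,up=0,al=AL):
    "same grip once upright at x,y, with the former head direction now up; w = heading of tool"
    u=hv(w);d=np.cos(al)*u-np.sin(al)*np.array([0,0,1.])
    gp=np.array([x,y,zg+up])-u*(zw-18)
    return gp+19*d,quat(d,k*hv(w+np.pi/2)),d
def ik(p,q):
    s=bot.solve_ik(p,q);return None if s is None else np.round(s,2)
E
python3 - <<'E'
from h import *
for c in inserts(cv2.imread("pics/top0.png")):
    for k in(1,-1):
        print(np.round(c[:3],2),k,[ik(*lying(*c[:3],k=k,up=z)[:2]) for z in(0,100)])
for w in(-1.2,-.8,-.4,0,.4):
    for k in(1,-1):print("st",w,k,ik(*standing(550,20,w,k=k)[:2]))
bx=hv(BA)[:2]
for i in range(4):
    psi=BA+(i-2)*np.pi+.0;
for psi in(BA,BA+np.pi):print("press",ik([*(BC-33*bx),44],down(psi)))
for y in(-120,-13,106):
    for e in(0,np.pi):print("lane",y,ik([*(LC+y*hv(LA+np.pi/2)[:2]),50],down(LA+e)))
E
```

```text
[485.11 344.79  -0.76] 1 [array([ 0.46,  0.65,  0.05, -0.67, -1.32, -2.5 ]), array([ 0.46,  0.53,  0.1 , -0.65, -1.45, -2.6 ])]
[485.11 344.79  -0.76] -1 [array([ 0.46,  0.65,  0.05, -0.67, -1.32,  0.65]), array([ 0.46,  0.53,  0.1 , -0.65, -1.45,  0.54])]
[584.55 171.45  -0.76] 1 [array([ 0.2 ,  0.75,  0.21, -0.56, -1.5 , -2.36]), array([ 0.2 ,  0.64,  0.27, -0.56, -1.63, -2.44])]
[584.55 171.45  -0.76] -1 [array([ 0.2 ,  0.75,  0.21, -0.56, -1.5 ,  0.79]), array([ 0.2 ,  0.64,  0.27, -0.56, -1.63,  0.7 ])]
[621.61 346.52  -0.75] 1 [array([ 0.39,  0.82,  0.39, -0.63, -1.49, -2.55]), array([ 0.39,  0.72,  0.45, -0.63, -1.62, -2.64])]
[621.61 346.52  -0.75] -1 [array([ 0.39,  0.82,  0.39, -0.63, -1.49,  0.59]), array([ 0.39,  0.72,  0.45, -0.63, -1.62,  0.5 ])]
st -1.2 1 [ 0.77  0.49 -0.91  1.05 -0.95  1.76]
st -1.2 -1 [ 0.77  0.49 -0.91  1.05 -0.95 -1.38]
st -0.8 1 None
st -0.8 -1 None
st -0.4 1 None
st -0.4 -1 None
st 0 1 [-0.5   0.27 -0.91 -2.37 -0.55  1.22]
st 0 -1 [-0.5   0.27 -0.91 -2.37 -0.55 -1.92]
st 0.4 1 [-0.37  0.25 -0.64 -1.62 -0.56  0.62]
st 0.4 -1 [-0.37  0.25 -0.64 -1.62 -0.56 -2.52]
press [ 0.4   0.44 -0.26  0.   -0.87  3.01]
press [ 0.4   0.44 -0.26  0.   -0.87 -0.13]
lane -120 None
lane -120 [-0.38  0.33 -0.42  0.   -0.82 -0.1 ]
lane -13 [-0.18  0.31 -0.46  0.   -0.8   2.84]
lane -13 [-0.18  0.31 -0.46  0.   -0.8  -0.3 ]
lane 106 [ 0.03  0.32 -0.44  0.   -0.81  2.63]
lane 106 [ 0.03  0.32 -0.44  0.   -0.81 -0.51]
```

```bash
cat >> h.py <<'E'
AL=np.deg2rad(35);S=np.array([545.,40.]);ZG=57
def st():
    s=bot.read_state();return round(s["t"],1),np.round(s["tcp_pos"],1),round(s["width"],1),np.round(s["contact_force"],1),round(s["finger_force"],1)
def pick(x,y,h,go=True,al=AL):
    w=h+np.pi
    A=lying(x,y,h,ZG,k=-1,up=110,al=al);B=lying(x,y,h,ZG,k=-1,al=al)
    C=standing(*S,w,ZG,k=-1,up=70,al=al);D=standing(*S,w,ZG,k=-1,up=1.5,al=al)
    R=D[0]-70*D[2];R[2]=max(R[2],D[0][2]+40)
    if not go:
        for P in(A,B,C,D,(R,D[1])):print(ik(*P[:2]),np.round(P[0]))
        return
    bot.move_gripper(88)
    bot.move_ptp(A[0],A[1]);bot.line_to(B[0],200);bot.move_gripper(40,60);print("grip",st())
    bot.line_to(B[0]+[0,0,100],200);bot.move_ptp(C[0],C[1]);print("over",st())
    bot.line_to(D[0],120);print("down",st())
E
python3 - <<'E'
from h import *
for c in inserts(cv2.imread("pics/top0.png")):pick(*c[:3],go=False);print()
E
```

```text
[ 0.51  0.49  0.07 -0.59 -1.4   0.48] [490. 341. 119.]
[ 0.5   0.61  0.   -0.62 -1.24  0.6 ] [490. 341.   9.]
[-0.03  0.74  0.31 -0.61 -1.89 -2.26] [539.  46. 116.]
[-0.03  0.82  0.28 -0.6  -1.8  -2.2 ] [539.  46.  48.]
[-0.07  0.84  0.43 -0.59 -1.93 -2.24] [580.   6.  88.]

[ 0.24  0.59  0.23 -0.5  -1.57  0.67] [589. 167. 119.]
[ 0.24  0.7   0.16 -0.51 -1.41  0.76] [589. 167.   9.]
[-0.03  0.74  0.31 -0.61 -1.89 -2.26] [539.  46. 116.]
[-0.03  0.82  0.28 -0.6  -1.8  -2.2 ] [539.  46.  48.]
[-0.07  0.84  0.43 -0.59 -1.93 -2.24] [580.   6.  88.]

[ 0.43  0.68  0.41 -0.56 -1.56  0.47] [626. 342. 119.]
[ 0.43  0.78  0.34 -0.57 -1.42  0.56] [626. 342.   9.]
[-0.03  0.75  0.31 -0.61 -1.89 -2.26] [539.  46. 116.]
[-0.02  0.82  0.28 -0.59 -1.8  -2.2 ] [539.  46.  48.]
[-0.07  0.84  0.43 -0.59 -1.93 -2.24] [581.   7.  88.]
```

```bash
python3 - <<'E'
from h import *
L=inserts(cv2.imread("pics/top0.png"))
pick(*L[1][:3])
shot("side","s1")
im=cv2.imread("pics/s1.png");cv2.imwrite("pics/s1c.png",cv2.resize(im[100:300,180:420],None,fx=3,fy=3))
E
```

```text
grip (3.8, array([589.3, 167.4,   9.7]), 48.9, array([1. , 1. , 2.6]), 59.6)
over (6.9, array([538.8,  46. , 116. ]), 49.3, array([ 0.5,  0.5, -4.1]), 59.6)
down (7.6, array([538.6,  45.9,  46.4]), 49.8, array([-0.1, -0. , -4.1]), 59.8)
```

View pics/s1c.png

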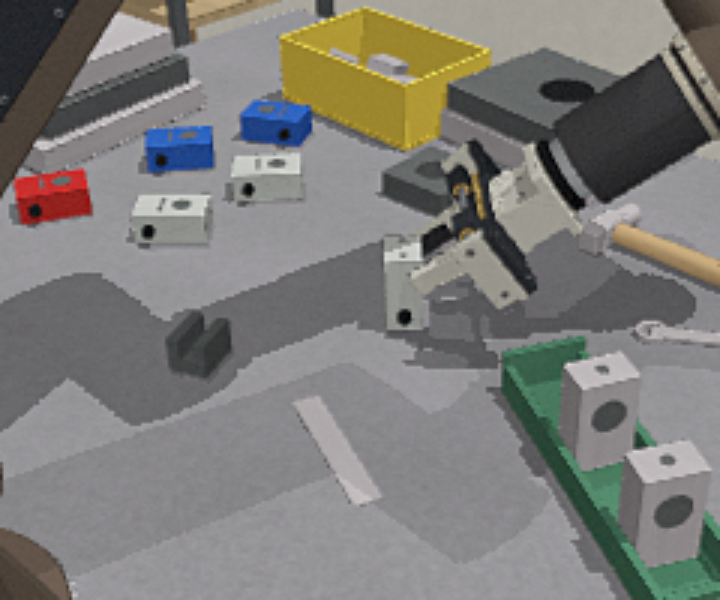

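The insert stands upright at the staging point, seen in the crop at (405,285) with its plug at the bottom. Next I'll release it, regrip from above and press.

```bash
cat >> h.py <<'E'
BP=BC+15*hv(BA+np.pi/2)[:2]      # press point, a little left of the bracket middle (last joint range)
def regrip(h,al=AL,z=44):
    w=h+np.pi;D=standing(*S,w,ZG,k=-1,up=1.5,al=al)
    bot.move_gripper(88);p=bot.read_state()["tcp_pos"]
    bot.line_to(p-75*D[2],250)
    q=down(h+np.pi/2);bot.move_ptp([*S,150],q);bot.line_to([*S,z],200)
    bot.move_gripper(40,60);print("regrip",st())
def press(psi,z=46,lim=22):
    bx=hv(BA);q=down(psi)
    p0=np.r_[BP,0]-50*bx;p0[2]=z+40
    bot.move_ptp(p0,q);p0[2]=z;bot.line_to(p0,150);bot.pause(.2)
    f0=bot.read_state()["contact_force"]@bx;log=[]
    for s in np.arange(11,36,1.):
        bot.line_to(p0+s*bx,25 if s>12 else 60);r=bot.read_state();f=f0-r["contact_force"]@bx
        log.append((s,round(f,1)))
        if f>lim:break
    bot.pause(.3);print("press",log,st())
    bot.line_to(p0,100);bot.line_to(p0+[0,0,40],200);print(st())
E
python3 - <<'E'
from h import *
h=inserts(cv2.imread("pics/top0.png"))[1][2]
regrip(h)
p=bot.read_state()["tcp_pos"];bot.line_to(p+[0,0,45],200)
press(BA)
shot("side","s2")
im=cv2.imread("pics/s2.png");cv2.imwrite("pics/s2c.png",cv2.resize(im[120:250,220:380],None,fx=4,fy=4))
E
```

```text
regrip (11.2, array([544.8,  39.8,  44.3]), 49.4, array([-2. , -0.7,  5.3]), 60.0)
press [(np.float64(11.0), np.float64(0.5)), (np.float64(12.0), np.float64(-0.4)), (np.float64(13.0), np.float64(0.3)), (np.float64(14.0), np.float64(0.4)), (np.float64(15.0), np.float64(0.2)), (np.float64(16.0), np.float64(-0.4)), (np.float64(17.0), np.float64(0.0)), (np.float64(18.0), np.float64(-0.3)), (np.float64(19.0), np.float64(1.1)), (np.float64(20.0), np.float64(4.9)), (np.float64(21.0), np.float64(4.6)), (np.float64(22.0), np.float64(3.9)), (np.float64(23.0), np.float64(3.9)), (np.float64(24.0), np.float64(4.1)), (np.float64(25.0), np.float64(4.8)), (np.float64(26.0), np.float64(4.4)), (np.float64(27.0), np.float64(5.1)), (np.float64(28.0), np.float64(8.5)), (np.float64(29.0), np.float64(11.1)), (np.float64(30.0), np.float64(13.9)), (np.float64(31.0), np.float64(15.4)), (np.float64(32.0), np.float64(18.1)), (np.float64(33.0), np.float64(21.1)), (np.float64(34.0), np.float64(22.8))] (23.3, array([643. ,  78.9,  45.2]), 49.4, array([-22.7,  -3.4,   9.2]), 60.0)
(24.2, array([618.6,  72.8,  87.1]), 49.6, array([-0.2, -0.2, -4.4]), 60.0)
```

View pics/s2c.png

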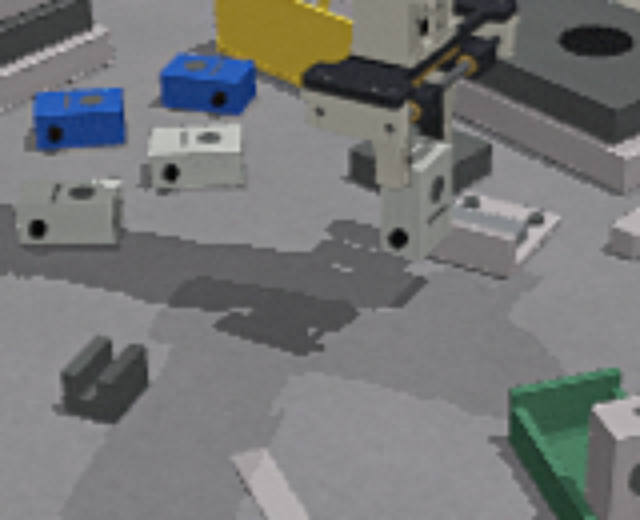

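The press profile is clean: plug travel of about 7.8 mm at 5 N, then stiff. I'll do the second side and then place.

```bash
sed -i 's/np.arange(11,36,1.)/np.r_[15,18,20:38:2]/; s/lim=22/lim=15/; s/60))*;r=bot/60);r=bot/' h.py; cat >> h.py <<'E'
def place(y,psi=LA+np.pi,z=44):
    q=down(psi);c=np.r_[LC+y*hv(LA+np.pi/2)[:2],0]
    p=bot.read_state()["tcp_pos"];bot.line_to([p[0],p[1],180],250)
    bot.move_ptp(c+[0,0,180],q);bot.line_to(c+[0,0,z+15],200);bot.pause(.2);f0=bot.read_state()["contact_force"][2]
    for dz in np.arange(9,2,-1.):
        bot.line_to(c+[0,0,z+dz],40);f=bot.read_state()["contact_force"][2]-f0
        if f>6:break
    print("placed",dz,round(f,1),st())
    bot.move_gripper(72);bot.line_to(c+[0,0,z+100],250)
E
python3 - <<'E'
from h import *
press(BA+np.pi)
place(106)
bot.move_ptp([*S,200],down(LA+np.pi));print(st())
im=shot("top","t3");L=inserts(im)
for c in L:print(np.round(c[:5],2),c[5])
s=shot("side","s3")
cv2.imwrite("pics/s3c.png",np.hstack([cv2.resize(s[190:320,330:450],(369,400)),cv2.resize(im[170:260,345:445],(400,360))[:400].copy() if 0 else cv2.resize(im[175:255,350:450],(500,400))[:, :430]]))
E
```

```text
press [(np.int64(15), np.float64(0.9)), (np.int64(18), np.float64(1.3)), (np.int64(20), np.float64(5.5)), (np.int64(22), np.float64(5.4)), (np.int64(24), np.float64(5.8)), (np.int64(26), np.float64(6.0)), (np.int64(28), np.float64(10.1)), (np.int64(30), np.float64(13.6)), (np.int64(32), np.float64(18.5))] (30.6, array([642.4,  78.8,  44.9]), 49.6, array([-16.7,  -2.6,   3.6]), 60.0)
(31.4, array([618.5,  72.8,  87.1]), 49.4, array([-0.3, -0.2, -5.2]), 60.0)
placed 3.0 13.8 (35.7, array([ 531. , -174.9,   48.2]), 49.7, array([-2. ,  1.4,  9. ]), 60.0)
(37.7, array([544.5,  39.7, 199. ]), 72.0, array([1.1, 0.4, 0.3]), 0.0)
[621.65 344.63  -0.75  77.46  46.47] [np.uint64(72), np.uint64(199)]
```

View pics/s3c.png

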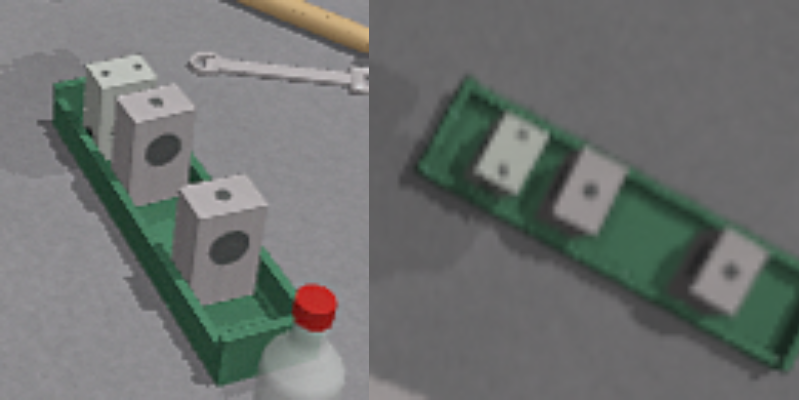

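The first insert is upright in its slot, in the right pane at about (512,150), and the neighbours are undisturbed. Now the far insert.

```bash
cat >> h.py <<'E'
def cycle(c,y):
    pick(*c[:3]);regrip(c[2])
    if bot.read_state()["width"]<46:print("LOST");return
    p=bot.read_state()["tcp_pos"];bot.line_to(p+[0,0,45],200)
    press(BA);press(BA+np.pi)
E
python3 - <<'E'
from h import *
im=cv2.imread("pics/t3.png");c=inserts(im)[0]
cycle(c,None)
s=shot("side","s4");cv2.imwrite("pics/s4c.png",cv2.resize(s[120:250,220:380],None,fx=4,fy=4))
E
```

```text
grip (41.0, array([626.8, 340.8,   9.8]), 49.1, array([2.6, 1.4, 2.1]), 59.9)
over (44.0, array([538.8,  46.2, 115.9]), 49.3, array([ 0.3,  0.9, -3.9]), 59.9)
down (44.7, array([538.3,  45.9,  46.5]), 49.5, array([ 0.7, -0.1, -3.3]), 60.0)
regrip (48.3, array([545.2,  40.2,  44.3]), 49.6, array([-1. ,  0.7,  2. ]), 60.0)
press [(np.int64(15), np.float64(0.5)), (np.int64(18), np.float64(-0.1)), (np.int64(20), np.float64(2.9)), (np.int64(22), np.float64(5.1)), (np.int64(24), np.float64(4.4)), (np.int64(26), np.float64(4.2)), (np.int64(28), np.float64(7.9)), (np.int64(30), np.float64(11.4)), (np.int64(32), np.float64(17.7))] (57.1, array([642.6,  78.8,  44.9]), 49.5, array([-17.6,  -3.6,   4.6]), 60.0)
(57.9, array([618.6,  72.8,  87.2]), 49.6, array([-0.4, -0.8, -3.6]), 60.0)
press [(np.int64(15), np.float64(0.3)), (np.int64(18), np.float64(-0.6)), (np.int64(20), np.float64(3.4)), (np.int64(22), np.float64(5.4)), (np.int64(24), np.float64(4.9)), (np.int64(26), np.float64(4.4)), (np.int64(28), np.float64(8.1)), (np.int64(30), np.float64(12.6)), (np.int64(32), np.float64(17.4))] (64.2, array([642.5,  78.8,  44.9]), 50.0, array([-17.3,  -2.8,   3.8]), 60.0)
(65.0, array([618.6,  72.8,  87.2]), 49.5, array([ 0. , -0.1, -5. ]), 60.0)
```

View pics/s4c.png

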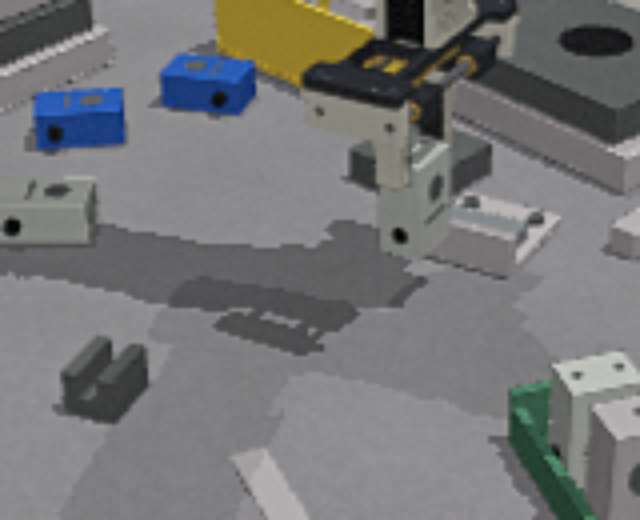

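The held insert is upright with both plugs pressed. The last insert has been knocked aside: its plug was at (38,228) in the earlier crop and is at (12,226) now. I'll place this one and measure again.

```bash
python3 - <<'E'
from h import *
place(-13)
print(st())
im=shot("top","t5");L=inserts(im)
for c in L:print(np.round(c[:5],2),c[5])
s=shot("side","s5")
cv2.imwrite("pics/s5c.png",np.hstack([cv2.resize(s[190:320,330:450],(369,400)),cv2.resize(im[165:245,200:280],(400,400))]))
E
```

```text
placed 3.0 12.7 (69.8, array([ 475.9, -280.5,   48.3]), 49.7, array([-3.4,  3.6,  9.2]), 60.0)
(71.0, array([ 475.9, -280.3,  144.8]), 72.1, array([ 0.2,  0.4, -1.5]), 0.0)
[472.13 362.81  -0.81  76.6   47.81] [np.uint64(73), np.uint64(224)]
```

View pics/s5c.png

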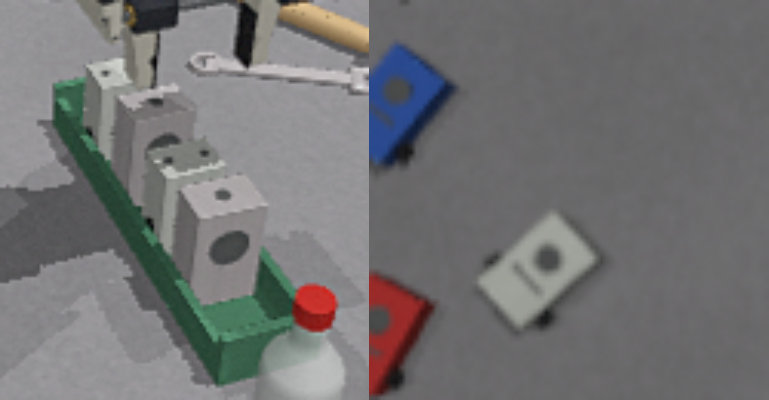

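The second is in place; its left-pane top is at (180,155). The last insert is now at (472,363). The bottle is 150 mm tall and stands near the last slot, so I'll check its clearance during this cycle.

```bash
python3 - <<'E'
from h import *
im=cv2.imread("pics/t5.png");b,g,r=[im[...,i].astype(int) for i in range(3)]
m=(r>g+50)&(r>b+50);m[:235]=0;m[275:]=0;m[:,:440]=0;m[:,:480];m[:,480:]=0
ys,xs=np.nonzero(m);P=ray("top",[[xs.mean(),ys.mean()]],148)[0][:2];d=P-LC
print("bottle",P,"lane xy",d@hv(LA)[:2],d@hv(LA+np.pi/2)[:2],len(xs))
cycle(inserts(im)[0],None)
E
```

```text
bottle [ 352.29267165 -456.654337  ] lane xy -27.846655893741662 -226.40687338640066 39
grip (75.2, array([476.7, 358.6,   9.7]), 49.7, array([1. , 0.2, 2.7]), 60.0)
over (78.2, array([539.1,  46.6, 116. ]), 49.1, array([-0.6,  0.2, -4.4]), 60.0)
down (78.9, array([538.9,  46.2,  46.4]), 49.2, array([ 0.1, -0.4, -4.2]), 60.0)
regrip (82.4, array([545.1,  40. ,  44.3]), 49.3, array([-1.5, -0. ,  3.9]), 60.0)
press [(np.int64(15), np.float64(0.5)), (np.int64(18), np.float64(1.2)), (np.int64(20), np.float64(3.7)), (np.int64(22), np.float64(5.0)), (np.int64(24), np.float64(4.3)), (np.int64(26), np.float64(5.0)), (np.int64(28), np.float64(9.5)), (np.int64(30), np.float64(12.8)), (np.int64(32), np.float64(18.2))] (91.3, array([642.6,  78.8,  44.9]), 49.3, array([-17. ,  -3.4,   5.1]), 60.0)
(92.1, array([618.6,  72.8,  87.3]), 49.4, array([-0.8,  0.9, -5.9]), 60.0)
press [(np.int64(15), np.float64(-0.4)), (np.int64(18), np.float64(0.1)), (np.int64(20), np.float64(4.1)), (np.int64(22), np.float64(4.1)), (np.int64(24), np.float64(4.7)), (np.int64(26), np.float64(4.6)), (np.int64(28), np.float64(8.8)), (np.int64(30), np.float64(12.7)), (np.int64(32), np.float64(17.6))] (98.4, array([642.5,  78.8,  44.9]), 49.3, array([-16.1,  -3.3,   4. ]), 60.0)
(99.2, array([618.6,  72.8,  87.3]), 49.4, array([ 0.6,  0.3, -4.2]), 60.0)
```

```bash
python3 - <<'E'
from h import *
place(-121)
print(st())
bot.move_ptp([500,150,300],down(LA+np.pi))
im=shot("top","t6");s=shot("side","s6")
b,g,r=[im[...,i].astype(int) for i in range(3)]
m=(np.minimum(np.minimum(b,g),r)>105);mm=np.zeros_like(m);mm[190:248,355:447]=1
for (c,sz,a),px in rects(m&mm,90,40,1):
    d=np.array(c)-LC;print(np.round([d@hv(LA)[:2],d@hv(LA+np.pi/2)[:2],*sz,a]),px.round())
cv2.imwrite("pics/s6c.png",np.hstack([cv2.resize(s[190:330,330:450],(343,400)),cv2.resize(im[175:255,350:450],(450,400))]))
E
```

```text
placed 3.0 14.0 (104.3, array([ 426. , -376.3,   48.3]), 49.5, array([-1.8,  3.3, 10.3]), 60.0)
(105.5, array([ 426. , -376.1,  144.9]), 72.4, array([-0.2,  0.3, -0.4]), 0.0)
[  -0. -120.   34.   49.   63.] [433. 235.]
[ -0. -72.  35.  53.  61.] [422. 229.]
[ -1. -13.  36.  49.  61.] [407. 221.]
[-99.  49. 237.  79.  61.] [380. 235.]
[ 2. 44. 34. 54. 64.] [394. 213.]
[ -1. 108.  35.  49.  64.] [378. 205.]
[ 73. -75. 225. 114.  41.] [429. 210.]
```

View pics/s6c.png

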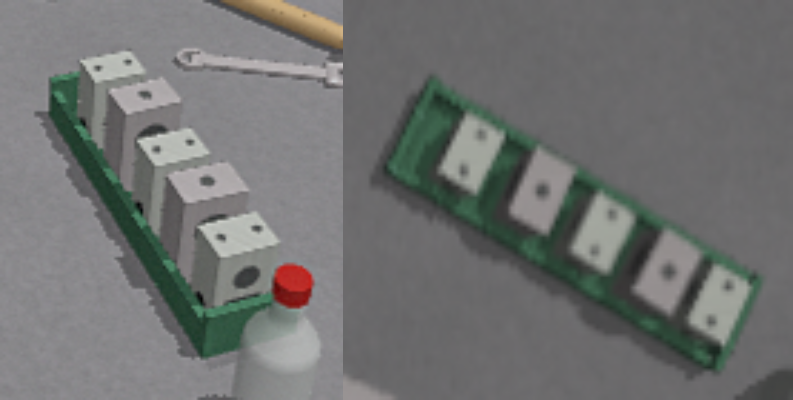

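All five blocks stand square in the lane, within 2 mm of its middle line (right pane, from (472,150) to (722,305)). Handing in.

```bash
python3 -c "
from plant import bot
print(bot.close_job())"
```

```text
the job is handed in; nothing more can be done
None
```

All three inserts had both plugs pressed against the bracket and now stand upright and square in the green lane with the two neighbours, within about 2 mm of its middle line; I handed the job in at about 107 s, but the interface returned no verdict.

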